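# Switch on the packing bench in order

## Task

Switch on the packing bench at its power console with the closed fingertips, in this order: press the large round button fully down, then push the raised far end of the rocker down until the rocker has fully tipped over, then press the square key fully down; all three stay as they are left. Leave the small round button up, and do not knock, push or lift anything else on the bench. Finish with the hand clear.

Things in the scene. Friction and masses are not known exactly. Their poses are not given: they have to be found in the camera images.
- console_mid (a point): Centre of the top of the fixed grey tray, 34 mm above the bench, 104 mm deep (own x, away from the robot), 312 mm long (own y), turned up to 0.25 rad. On it four grey modules with black caps stand in a row along y, 70 mm apart, each 66 x 84 mm, tops 46 mm above the bench, in varying order. A steel rim 2 mm high surrounds each button and the square key.
- large_round_top (a point): Centre of the top face of the large round button, a black upright cylinder 44 mm across. Its top is 62 mm above the bench when up, 54 mm when down. The point moves with the button. The console's switches share one yaw; this point's x axis is the console's x.
- large_round (a joint): Travel of the large round button. Stiff slide without a spring: about 3 N moves it and it stays where it is left. Joint value in m: 0 = fully up, 0.008 = fully down (against its stop).
- rocker_raised_end (a point): Push point on the far half (console +x) of the rocker's top, mid-width, 21 mm from the pivot; moves with it: 70 mm above the bench at the start (far end up), 61 mm when fully tipped. The rocker is a black paddle 34 mm wide (console y), 62 mm long (console x), top a shallow V, pivot across its middle 59 mm above the bench, between steel cheeks 56 mm above the bench.
- rocker (a joint): Angle of the rocker in rad: 0 = far end fully up, 0.40 = far end fully down (against its stop). No spring: about 3 N on the raised end moves it and it stays where it is left.
- square_key_top (a point): Centre of the top face of the square key, a black square cap 30 x 30 mm. Its top is 62 mm above the bench when up, 54 mm when down. The point moves with the key.
- square_key (a joint): Travel of the square key. Stiff slide without a spring: about 3 N moves it and it stays where it is left. Joint value in m: 0 = fully up, 0.008 = fully down (against its stop).
- small_round_top (a point): Centre of the top face of the small round button, a black upright cylinder 24 mm across, top 62 mm above the bench. It is not to be pressed.
- small_round (a joint): Travel of the small round button, to be left up. Stiff slide without a spring: about 3 N moves it and it stays where it is left. Joint value in m: 0 = fully up, 0.008 = fully down (against its stop).
- stamp: Loose hand stamp with a turned wooden handle, 26 x 50 mm, 74 mm tall, standing behind the console; origin at the centre of its underside. To be left alone.
- masking_tape: Loose tape ring lying flat beside the left end of the console, 92 mm across, 25 mm high; origin at the centre of its underside. To be left alone.
- black_marker: Loose marker pen lying in front of the console, 135 mm long, 16 mm thick; origin at the middle of its underside, long axis y. To be left alone.
- packing_tape: Loose roll of packing tape lying flat further back at the right, 96 mm across, 48 mm high; origin at the centre of its underside. To be left alone.
- white_box: Closed white cardboard box, 152 x 222 x 43 mm, standing loose on the 44 mm high bench scale at the right; origin at the centre of its underside. To be left alone.

How it is judged:
By the outcome, as a careful person would: the job done as asked, in the order asked, and still so for the second after the job is handed in, with the robot touching nothing.
It also fails if it takes over 40 s, if anything falls off the work surface, if the arm or the gripper's body presses on something with over 40 N, if the wrist force passes 120 N, or if a joint passes its speed limit or range.

## Robot

A 6-joint arm with a two-finger parallel gripper is mounted at the origin on a cart in front of the work surface, level with it; the furniture and walls round the work are solid. World frame = base frame: x ahead of the robot, y to its left, z up, the work surface at z = 0. Lengths are in m, angles in degrees, forces in N, time in s.
With the tool pointing down it reaches from about 0.35 to 0.775 m from the base axis. Payload 7.3 kg.
Tool frame: the origin (TCP) lies midway between the tips of the shut fingers; the grasp point (between the pads) lies 19 mm behind it (tcp_to_grasp is the distance from the TCP to the grasp point, in m); z points along the fingers, y is the direction in which the jaws open and shut (so a half turn about z gives the same grasp; the last joint's range is limited). The gripper opens to 92 mm and grips with 3 to 60 N. Pads are 19 mm wide; open, the fingers measure 130 mm over their backs; the gripper's body (75 mm by 190 mm) begins 47 mm behind the grasp point.
Start: joints at [-85.199, 19.595, 87.324, -0, 73.075, -8.365], TCP at [0.12, -0.511, 0.227] pointing down, gripper open.
Joint ranges: [-145.02, 145.02], [-44.19, 115.74], [2.07, 154.8], [-57.11, 237.11], [16.16, 152.29], [-177.93, 177.93]. Speed limits (degrees/s): [147.25, 147.25, 180, 180, 180, 180].

## Interface

Orientations are given as [roll, pitch, yaw] about the fixed x, y, z axes, in that order (R = Rz(yaw) Ry(pitch) Rx(roll)).
In Python, from station import state, get_image, calibration, sign_off, recognise, trace, tcp_to_grasp gives the robot as it stands. The module is installed in compiled form; this text tells all that it offers.
- The arm moves only by the tool jog_arm, never from a script. Its argument "series" is a list of rows, each a list of 7 numbers: the turn, a rotation vector about the tool's x, y, z in rad, then the shift along the tool's x, y, z in mm, then the opening, from 0 (shut) to 1 (fully open). In form: [[ax, ay, az, x, y, z, jaw], ...]. A call has 1 to 5 rows; each row is the pose to reach, as a shift and turn from the pose measured when the call began, along the tool's axes at that moment; what a row does not reach only later rows make up. A row lasts 1/10 s, in which the tool goes at most 50 mm and 8.59 degrees, less where a joint would pass 70% of its speed; a pose out of reach is approached as far as the arm can. A call with a gripper value outside its range is refused whole. The fingers move at their own pace and stop on an object; "squeeze" is the grip in N (left out, the last holds). Time passes only in rows, so rows that repeat a pose let the fingers close. It gives the time, the measured TCP pose, the force and the opening at its end, in the units of the state.
- state(): the state, without advancing time (a new reading comes with each control period).
- get_image(name): name is "side" or "top" or "wrist"; returns the picture (480x640x3 uint8, red, green, blue); there is no depth.
- calibration(name): a dict with "fx", "fy", "cx", "cy" (pixels), "rvec" (rotation vector, rad) and "tvec" (3), from world to camera coordinates, as OpenCV has them; the wrist camera has in their place "hand_eye" (4x4, takes a point from camera to tool coordinates, whose origin is the TCP and whose axes are the flange's). Camera axes: x right, y down, z forward; pixel columns grow to the right and rows downward; lengths in m; the calibration is good to about 2 mm. A picture is of the moment at which its call begins: read the wrist's pose just before it. calibration takes no time and is no camera call.
- sign_off(): hands the job in, once; it reports no verdict.
Trained networks look in the newest picture that a camera, given by its name, has taken for a name from the list of things; names that differ only in an ending like _2 or _b are one class to them, and where a whole thing is asked for, a point or a joint stands for the part that bears it (a point fixed in the world has none). Each returns a list of dicts, best first, with "score" (0 to 1); they miss things now and then, are a little off and sometimes report something else, mostly with a low value. They report only what shows in the picture. A call takes as long as a camera call.
- recognise(camera, name): "rect" ([centre column, centre row, width, height] in pixels, round what is visible of it).
- trace(camera, name): "pixels" (480x640 bool, what is visible of it) and "rect" ([centre column, centre row, width, height] in pixels, round what is visible of it).
The state is a dict: "time": time; "joints": joint angles; "qd": joint speeds; "joint_efforts": joint torques, N m; "eef_pos": TCP position; "ee_rot": TCP orientation; "contact_force": force on the tool from outside, world axes, zero at the start; "wrist_torque": the same for the moment, N m; "opening": finger opening in m.
Only numpy, scipy, OpenCV 4.12 (cv2) and the standard library are available. Lean on these libraries where they do the work, as an engineer would, in place of code of your own. Each camera call takes 0.05 s, during which the arm holds its last target.

## Working session

There is one attempt and no reset: what is moved stays moved. The work goes in short steps, Python scripts to look and compute and a tool call to move; the robot and the scene stay as the last step left them, time stands still between calls to the robot, and variables do not carry over. Pictures are saved under pics/ and viewed, and the job is handed in when it is done.

Besides the shell and the picture viewer there is one more tool, called after "Request:" in YAML: its name, and indented under it one key for each argument. jog_arm: Moves the arm, as the interface text tells. Its arguments: {"type":"object","properties":{"series":{"type":"array"},"squeeze":{"type":"number"}},"required":["series"]}

```bash
mkdir -p pics
python3 - <<'E'
from station import *
import cv2
s=state();print(s)
for n in("top","side"):
    im=get_image(n);cv2.imwrite(f"pics/{n}0.png",im[:,:,::-1]);print(n,calibration(n))
print(calibration("wrist"))
E
```

```text
{'time': 0.0, 'joints': array([-8.51990463e+01,  1.96368431e+01,  8.73768173e+01, -2.91371124e-03,
        7.30752418e+01, -8.36491778e+00]), 'qd': array([ 0.02689097,  0.08442419, -0.10508195, -0.00936507,  0.10252763,
        0.0417317 ]), 'joint_efforts': array([ 6.48721107e-04, -4.31244063e+01, -2.44215757e+01,  7.18913111e-02,
        5.58936386e-02, -1.33045824e-04]), 'eef_pos': array([ 0.1195539 , -0.51078569,  0.2260438 ]), 'ee_rot': array([-1.79911638e+02, -1.01766999e-02,  1.31667141e+01]), 'contact_force': array([ 0.13622097, -0.0033068 , -0.11409404]), 'wrist_torque': array([-0.01621506,  0.00410399, -0.00747747]), 'opening': 0.09183240481498729}
top {'fx': 437.080656842801, 'fy': 437.080656842801, 'cx': 317.00820821782617, 'cy': 242.73947104239477, 'rvec': array([ 2.15882439, -2.12481041,  0.13853327]), 'tvec': array([-0.07636202,  0.54776147,  1.06623307])}
side {'fx': 438.08996687036205, 'fy': 438.08996687036205, 'cx': 310.87211455302145, 'cy': 240.5869790726336, 'rvec': array([ 0.38298604, -2.67516303,  1.28969343]), 'tvec': array([0.51480641, 0.17190683, 0.74015772])}
{'fx': 413.3217750218265, 'fy': 413.3217750218265, 'cx': 324.2412826144413, 'cy': 239.5713082237813, 'hand_eye': array([[-2.91659669e-04, -9.58118277e-01, -2.86372629e-01,
         7.59692017e-02],
       [ 9.99999748e-01, -4.64980591e-04,  5.37225948e-04,
         7.42831648e-05],
       [-6.47883714e-04, -2.86372400e-01,  9.58118171e-01,
        -1.56870091e-01],
       [ 0.00000000e+00,  0.00000000e+00,  0.00000000e+00,
         1.00000000e+00]])}
```

View pics/top0.png

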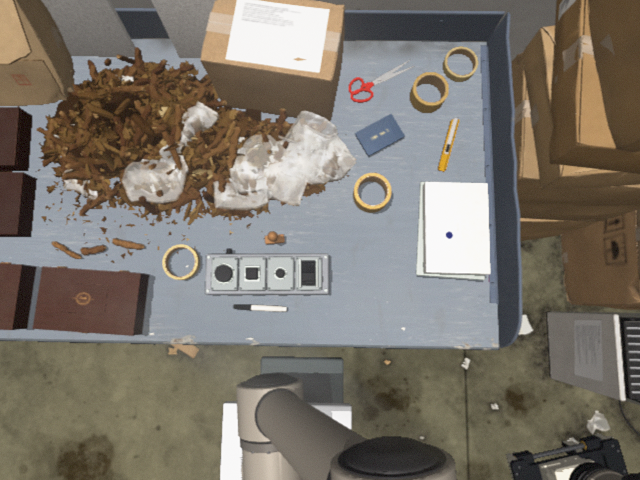

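View pics/side0.png

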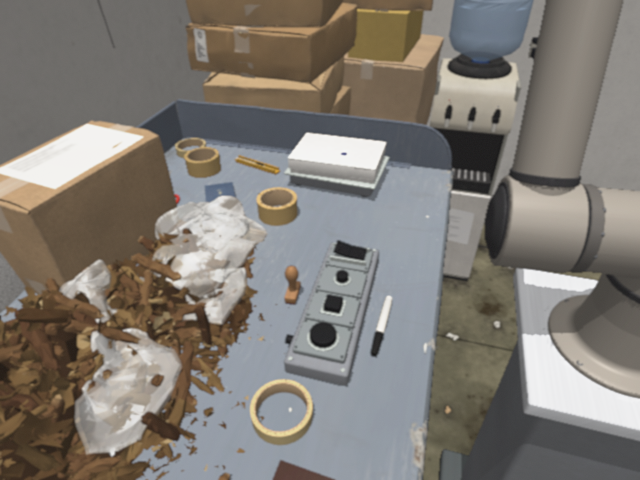

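Left to right, the top view shows the large round button (224,273), the square key (252,274), the small round button (280,273) and the rocker (308,273). Next I'll get their positions from the masks.

```bash
cat > h.py <<'E'
from station import *
import numpy as np, cv2
def ray(cal,u,v):
    R=cv2.Rodrigues(cal["rvec"])[0];t=cal["tvec"]
    d=R.T@np.array([(u-cal["cx"])/cal["fx"],(v-cal["cy"])/cal["fy"],1]);return -R.T@t,d
def atz(cal,u,v,z):
    o,d=ray(cal,u,v);return o+d*(z-o[2])/d[2]
E
python3 - <<'E'
from h import *
for c in("top","side"):
    im=get_image(c);cal=calibration(c)
    for n,z in(("large_round_top",.062),("square_key_top",.062),("small_round_top",.062),("rocker_raised_end",.06),("stamp",.037),("black_marker",.008),("masking_tape",.012)):
        for r in trace(c,n)[:2]:
            v,u=np.nonzero(r["pixels"])
            print(c,n,round(r["score"],2),np.round(r["rect"],1),round(u.mean(),1),round(v.mean(),1),np.round(atz(cal,u.mean(),v.mean(),z),4))
    y,x=(225,190) if c=="top" else (220,260)
    s=im[y:y+120,x:x+160];cv2.imwrite(f"pics/{c}z.png",cv2.resize(s,(800,600),interpolation=cv2.INTER_CUBIC)[:,:,::-1])
print(state()["time"])
E
```

```text
top large_round_top 0.61 [225.1 272.5  17.3  18.7] 223.3 272.7 [0.4678 0.1609 0.062 ]
top square_key_top 0.62 [251.9 272.6  16.9  11. ] 251.7 272.4 [0.4696 0.0911 0.062 ]
top square_key_top 0.4 [308.4 273.8  15.7  26.9] 308.3 272.4 [ 0.4717 -0.0479  0.062 ]
top small_round_top 0.59 [280.9 272.1   8.1   5.5] 280.1 272.6 [0.4703 0.0212 0.062 ]
top rocker_raised_end 0.83 [310.4 272.3  15.7  25.8] 308.7 271.7 [ 0.4736 -0.0488  0.06  ]
top rocker_raised_end 0.67 [282.3 273.9   7.2  12.3] 280.1 272.7 [0.4702 0.0216 0.06  ]
top stamp 0.75 [273.2 236.6  17.6  12.8] 274.5 237.9 [0.5598 0.0405 0.037 ]
top stamp 0.54 [251.7 272.4  15.   10.4] 252.0 272.5 [0.4711 0.0944 0.037 ]
top black_marker 0.85 [261.2 309.2  56.3   4.3] 259.6 307.1 [0.3853 0.0764 0.008 ]
top masking_tape 0.68 [181.6 262.2  40.4  34.1] 181.2 262.0 [0.4972 0.2826 0.012 ]
side large_round_top 0.75 [321.2 335.1  28.3  29.5] 322.2 334.7 [0.4669 0.169  0.062 ]
side large_round_top 0.47 [290.2 286.4  22.7  39.8] 291.2 285.4 [0.5497 0.0774 0.062 ]
side square_key_top 0.52 [333.7 305.1  21.4  20.7] 332.3 303.9 [0.4683 0.1009 0.062 ]
side rocker_raised_end 0.77 [347.9 248.7  33.2  19.2] 348.9 250.6 [ 0.4735 -0.0463  0.06  ]
side stamp 0.74 [291.8 285.7  21.9  39.8] 291.5 284.8 [0.5592 0.0517 0.037 ]
side black_marker 0.65 [380.8 327.4  22.5  58.8] 380.4 327.1 [0.3859 0.0821 0.008 ]
side masking_tape 0.81 [281.1 414.   58.9  66.8] 280.8 411.3 [0.498  0.2828 0.012 ]
0.9
```

View pics/topz.png

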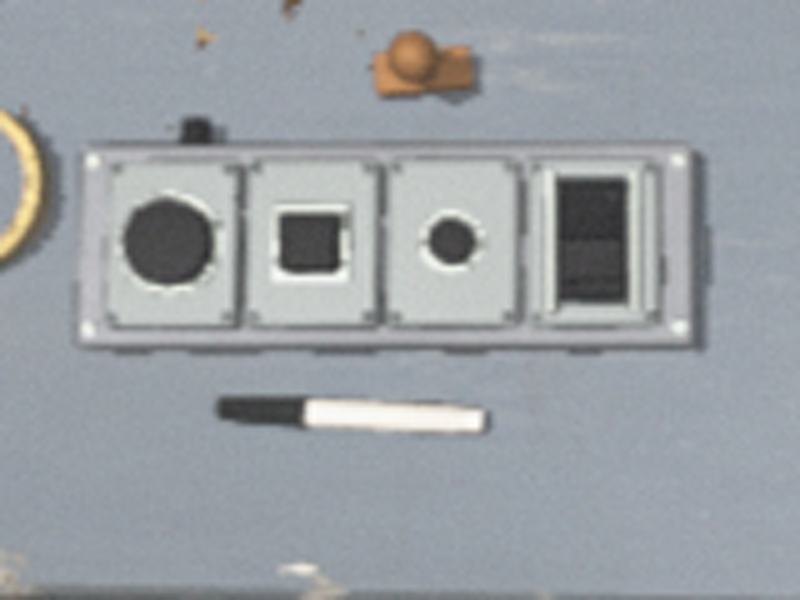

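View pics/sidez.png

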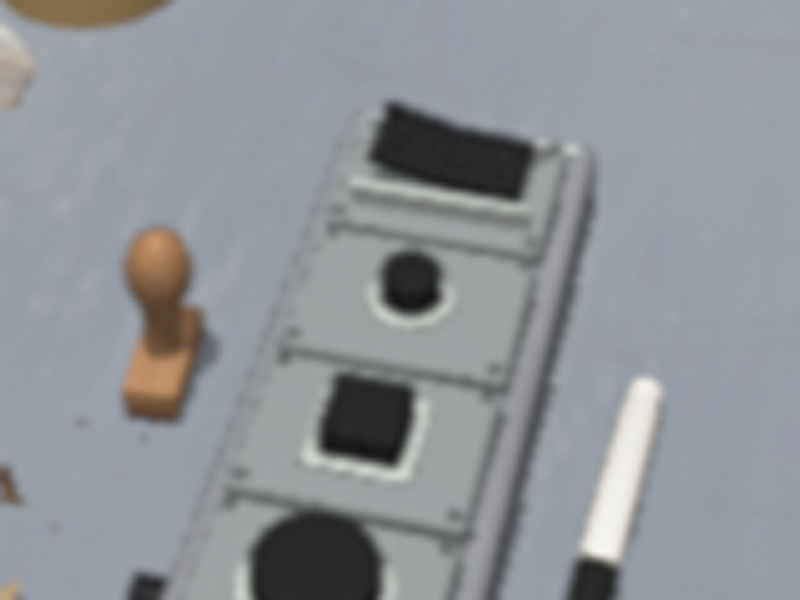

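```bash
cat >> h.py <<'E'
from scipy.spatial.transform import Rotation as Ro
def rel(p,yaw):
    s=state();R=Ro.from_euler("xyz",s["ee_rot"],degrees=True);T=Ro.from_euler("xyz",[180,0,yaw],degrees=True)
    print("turn",np.round((R.inv()*T).as_rotvec(),3),"shift",np.round(R.inv().apply(np.array(p)-s["eef_pos"])*1000,1))
E
python3 -c "
from h import *
rel([.43,-.2,.22],1);rel([.44,.05,.22],1)"
```

```text
turn [0.    0.    0.212] shift [ 373.1 -232.3    6.7]
turn [0.    0.    0.212] shift [ 439.8 -473.5    6.7]
```

Request:
jog_arm:
  series:
    - [0, 0, 0.1, 43, -27, 1, 0]
    - [0, 0, 0.212, 86, -53, 2, 0]
    - [0, 0, 0.212, 128, -80, 3, 0]
    - [0, 0, 0.212, 170, -106, 3, 0]
    - [0, 0, 0.212, 212, -132, 4, 0]
  squeeze: 20

```text
time: 1.4
eef_pos: [0.297, -0.3329, 0.223]
ee_rot: [180.0, -0.0, 1.0]
contact_force: [0.4, 0.1, -0.1]
opening: 0.0564
```

```bash
python3 -c "
from h import *
rel([.43,-.2,.22],1);rel([.44,.05,.22],1)"
```

```text
turn [ 0.001 -0.001 -0.   ] shift [ 135.2 -130.6    3. ]
turn [ 0.001 -0.001 -0.   ] shift [ 149.5 -380.4    2.8]
```

Request:
jog_arm:
  series:
    - [0, 0, 0, 33, -37, 1, 0]
    - [0, 0, 0, 65, -75, 2, 0]
    - [0, 0, 0, 95, -115, 3, 0]
    - [0, 0, 0, 120, -158, 3, 0]
    - [0, 0, 0, 135, -205, 3, 0]

```text
time: 1.9
eef_pos: [0.4299, -0.1242, 0.22]
ee_rot: [179.9, -0.1, 1.0]
contact_force: [0.7, 0.1, -0.1]
opening: 0.0163
```

Request:
jog_arm:
  series:
    - [0, 0, 0, 5, -49, 0, 0]
    - [0, 0, 0, 8, -98, 0, 0]
    - [0, 0, 0, 10, -147, 0, 0]
    - [0, 0, 0, 12, -175, 0, 0]
    - [0, 0, 0, 12, -175, 0, 0]

```text
time: 2.4
eef_pos: [0.4387, 0.054, 0.22]
ee_rot: [180.0, -0.1, 1.2]
contact_force: [0.8, -0.4, -1.1]
opening: 0.0005
```

Run:
```python
from h import *
s=state();im=get_image("wrist");cv2.imwrite("pics/w1.png",im[:,:,::-1])
H=calibration("wrist")["hand_eye"];c=calibration("wrist")
R=Ro.from_euler("xyz",s["ee_rot"],degrees=True).as_matrix()
print(s["eef_pos"],s["ee_rot"],s["opening"],s["time"])
for n,z in(("large_round_top",.062),("square_key_top",.062),("small_round_top",.062),("rocker_raised_end",.062)):
    for r in trace("wrist",n)[:2]:
        v,u=np.nonzero(r["pixels"]);u=u.mean();v=v.mean()
        d=R@H[:3,:3]@np.array([(u-c["cx"])/c["fx"],(v-c["cy"])/c["fy"],1]);o=s["eef_pos"]+R@H[:3,3]
        print(n,round(r["score"],2),np.round(r["rect"]),round(u,1),round(v,1),np.round(o+d*(z-o[2])/d[2],4))
```

```text
[0.43869723 0.05403976 0.21995111] [ 1.79974388e+02 -1.15393246e-01  1.24910153e+00] 0.0005063825033558742 2.4
large_round_top 0.56 [188. 175.  64.  56.] 186.6 175.8 [0.4693 0.1586 0.062 ]
square_key_top 0.85 [275. 177.  42.  43.] 276.5 176.4 [0.4703 0.0904 0.062 ]
small_round_top 0.6 [367. 177.  28.  32.] 366.6 176.4 [0.4718 0.0219 0.062 ]
rocker_raised_end 0.69 [457. 177.  57.  81.] 458.0 175.6 [ 0.4739 -0.0476  0.062 ]
```

View pics/w1.png

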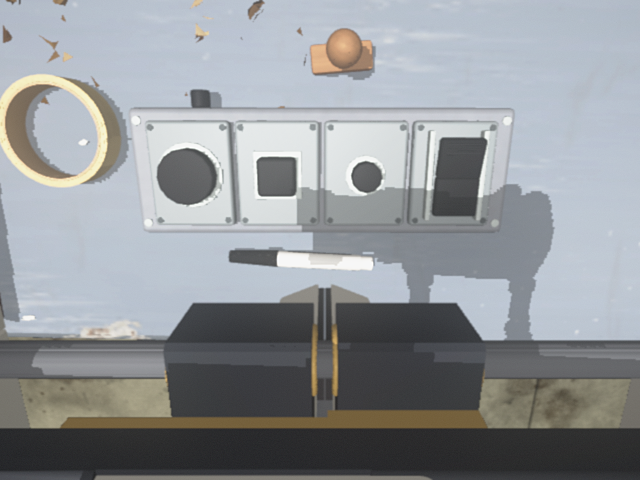

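The wrist view agrees with the fixed cameras to about 2 mm: large round at (187,176) px, square key (276,176), small round (367,176), rocker (458,176). The console yaw is about 1.2°. I'll press the large round button now.

```bash
python3 -c "
from h import *
rel([.4685,.1605,.085],1.2)"
```

```text
turn [ 0.002 -0.002 -0.005] shift [  31.  -110.3  134.7]
```

Request:
jog_arm:
  series:
    - [0, 0, 0, 15, -48, 5, 0]
    - [0, 0, 0, 28, -90, 30, 0]
    - [0, 0, 0, 31, -110, 70, 0]
    - [0, 0, 0, 31, -110, 110, 0]
    - [0.002, -0.002, -0.005, 31, -110, 135, 0]

```text
time: 3.15
eef_pos: [0.4674, 0.1596, 0.082]
ee_rot: [180.0, 0.2, 1.2]
contact_force: [-0.1, 0.4, -0.1]
opening: 0.0001
```

```bash
python3 -c "
from h import *
rel([.4685,.1605,.064],1.2)"
```

```text
turn [ 0.     0.004 -0.001] shift [ 1.2 -0.9 18. ]
```

Request:
jog_arm:
  series:
    - [0, 0.003, 0, 1, -1, 10, 0]
    - [0, 0.003, 0, 1, -1, 17, 0]
    - [0, 0.003, 0, 1, -1, 20, 0]
    - [0, 0.003, 0, 1, -1, 22, 0]
    - [0, 0.003, 0, 1, -1, 24, 0]

```text
time: 3.65
eef_pos: [0.4689, 0.1602, 0.0588]
ee_rot: [180.0, -0.0, 1.1]
contact_force: [-0.9, -0.5, 1.8]
opening: 0.0002
```

Request:
jog_arm:
  series:
    - [0, 0, 0, 0, 0, 2, 0]
    - [0, 0, 0, 0, 0, 3.5, 0]
    - [0, 0, 0, 0, 0, 4.5, 0]
    - [0, 0, 0, 0, 0, 5, 0]

```text
time: 4.05
eef_pos: [0.4691, 0.1602, 0.0542]
ee_rot: [180.0, -0.1, 1.1]
contact_force: [-3.0, -2.0, 10.4]
opening: 0.0005
```

Request:
jog_arm:
  series:
    - [0, 0, 0, 0, 0, 0.8, 0]
    - [0, 0, 0, 0, 0, 1.2, 0]
    - [0, 0, 0, 0, 0, 1.2, 0]

```text
time: 4.35
eef_pos: [0.4692, 0.1602, 0.0541]
ee_rot: [180.0, -0.1, 1.2]
contact_force: [-4.3, -2.5, 13.5]
opening: 0.0001
```

```bash
python3 -c "
from h import *
rel([.494,-.048,.082],1.2)"
```

```text
turn [ 0.    -0.002 -0.001] shift [ 20.6 208.7 -27.8]
```

Request:
jog_arm:
  series:
    - [0, 0, 0, 0, 0, -30, 0]
    - [0, 0, 0, 3, 10, -50, 0]
    - [0, 0, 0, 8, 58, -50, 0]
    - [0, 0, 0, 13, 106, -50, 0]
    - [0, 0, 0, 18, 154, -50, 0]

```text
time: 4.85
eef_pos: [0.4907, 0.0054, 0.1045]
ee_rot: [180.0, -0.2, 1.2]
contact_force: [1.5, -0.6, 0.9]
opening: 0.0004
```

```bash
python3 -c "
from h import *
rel([.494,-.048,.080],1.2)"
```

```text
turn [ 0.    -0.004  0.001] shift [ 2.1 53.5 24.5]
```

Request:
jog_arm:
  series:
    - [0, 0, 0, 2, 40, 0, 0]
    - [0, 0, 0, 2, 53.5, 8, 0]
    - [0, -0.003, 0, 2, 53.5, 18, 0]
    - [0, -0.003, 0, 2, 53.5, 24, 0]
    - [0, -0.003, 0, 2, 53.5, 24, 0]

```text
time: 5.35
eef_pos: [0.4929, -0.0463, 0.0792]
ee_rot: [-180.0, 0.1, 1.3]
contact_force: [0.0, 0.0, 0.2]
opening: 0.0005
```

Run:
```python
from h import *
rel([.494,-.048,.061],1.2)
im=get_image("side");cv2.imwrite("pics/s2.png",cv2.resize(im[210:360,270:430],(640,600),interpolation=cv2.INTER_CUBIC)[:,:,::-1])
```

```text
turn [-0.001  0.002  0.002] shift [ 1.1  1.7 18.2]
```

View pics/s2.png

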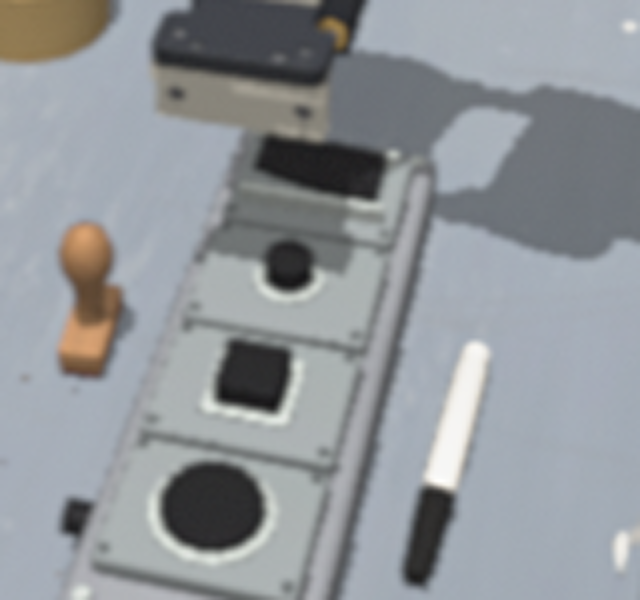

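The large button (210,505) sits flatter than before, and the hand is over the far part of the rocker. I'll lower it.

Request:
jog_arm:
  series:
    - [0, 0.002, 0.002, 1, 1.5, 4, 0]
    - [0, 0.002, 0.002, 1, 1.5, 7, 0]
    - [0, 0.002, 0.002, 1, 1.5, 10, 0]
    - [0, 0.002, 0.002, 1, 1.5, 13, 0]
    - [0, 0.002, 0.002, 1, 1.5, 15, 0]

```text
time: 5.9
eef_pos: [0.495, -0.0479, 0.0649]
ee_rot: [-180.0, -0.1, 1.2]
contact_force: [1.3, 0.4, 2.9]
opening: 0.0004
```

Request:
jog_arm:
  series:
    - [0, 0, 0, -0.5, 0, 1.5, 0]
    - [0, 0, 0, -0.5, 0, 3, 0]
    - [0, 0, 0, -0.5, 0, 4, 0]
    - [0, 0, 0, -0.5, 0, 4.5, 0]

```text
time: 6.3
eef_pos: [0.495, -0.0481, 0.0607]
ee_rot: [180.0, -0.2, 1.2]
contact_force: [1.4, 0.5, 6.6]
opening: 0.0003
```

Request:
jog_arm:
  series:
    - [0, 0, 0, 0, 0, 0.8, 0]
    - [0, 0, 0, 0, 0, 1.5, 0]
    - [0, 0, 0, 0, 0, 1.5, 0]

```text
time: 6.6
eef_pos: [0.4952, -0.0481, 0.0604]
ee_rot: [180.0, -0.2, 1.2]
contact_force: [-1.6, 0.9, 14.0]
opening: 0.0002
```

```bash
python3 -c "
from h import *
rel([.470,.0908,.085],1.2)"
```

```text
turn [ 0.    -0.004  0.001] shift [ -22.1 -139.4  -24.8]
```

Request:
jog_arm:
  series:
    - [0, 0, 0, 0, 0, -30, 0]
    - [0, 0, 0, 0, -5, -48, 0]
    - [0, 0, 0, -8, -50, -48, 0]
    - [0, 0, 0, -15, -95, -48, 0]
    - [0, 0, 0, -22, -130, -48, 0]

```text
time: 7.1
eef_pos: [0.4685, 0.0829, 0.1078]
ee_rot: [180.0, -0.1, 1.2]
contact_force: [0.2, -0.5, -0.6]
opening: 0.0002
```

Run:
```python
from h import *
rel([.470,.0908,.080],1.2)
im=get_image("side");cv2.imwrite("pics/s3.png",cv2.resize(im[210:360,270:430],(640,600),interpolation=cv2.INTER_CUBIC)[:,:,::-1])
```

```text
turn [ 0.    -0.002  0.   ] shift [ 1.6 -7.8 27.8]
```

View pics/s3.png

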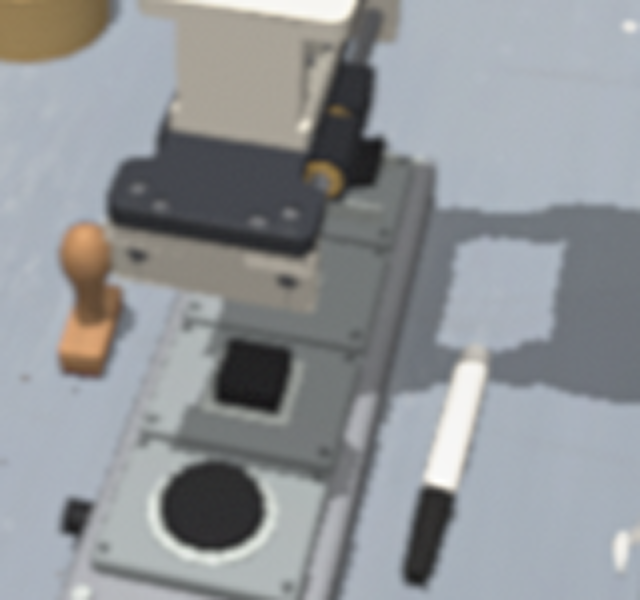

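The gripper hides the rocker here. I'll check it with the wrist camera before pressing the key.

Run:
```python
from h import *
cv2.imwrite("pics/w3.png",get_image("wrist")[:,:,::-1])
```

```text
(no output)
```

View pics/w3.png

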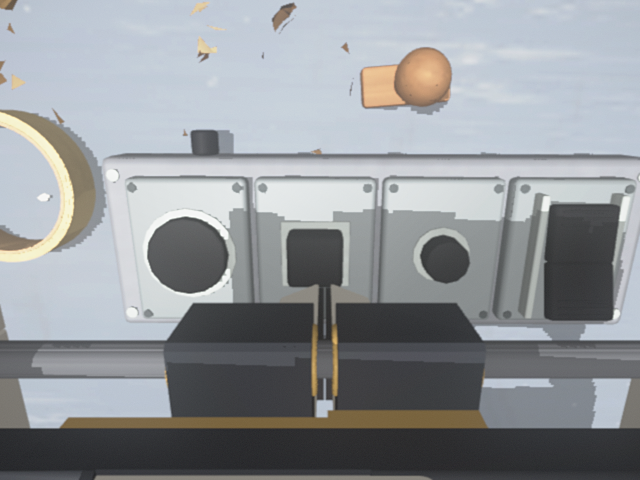

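In the wrist view the rocker (580,262) has its near half raised, so it has tipped over. The large button (187,255) sits low in its rim and the small one (445,258) is still up. Next I'll press the square key.

Request:
jog_arm:
  series:
    - [0, -0.002, 0, 1.5, -8, 10, 0]
    - [0, -0.002, 0, 1.5, -8, 22, 0]
    - [0, -0.002, 0, 1.5, -8, 32, 0]
    - [0, -0.002, 0, 1.5, -8, 40, 0]
    - [0, -0.002, 0, 1.5, -8, 44, 0]

```text
time: 7.7
eef_pos: [0.4686, 0.0921, 0.0624]
ee_rot: [-180.0, 0.2, 1.4]
contact_force: [-0.0, -0.7, 0.4]
opening: 0.0006
```

Request:
jog_arm:
  series:
    - [0, 0, 0, 1, 1, 2, 0]
    - [0, 0.002, 0, 1, 1, 4, 0]
    - [0, 0.002, 0, 1, 1, 6, 0]
    - [0, 0.002, 0, 1, 1, 8, 0]
    - [0, 0.002, 0, 1, 1, 9, 0]

```text
time: 8.2
eef_pos: [0.4699, 0.0908, 0.0541]
ee_rot: [180.0, 0.0, 1.4]
contact_force: [-4.7, -3.1, 18.0]
opening: 0.0005
```

Request:
jog_arm:
  series:
    - [0, 0, 0, 0, 0, 0.5, 0]
    - [0, 0, 0, 0, 0, 0.5, 0]

```text
time: 8.4
eef_pos: [0.4698, 0.0908, 0.0542]
ee_rot: [180.0, 0.0, 1.4]
contact_force: [-3.2, -0.5, 7.6]
opening: 0.0002
```

Request:
jog_arm:
  series:
    - [0, 0, 0, 0, 0, -30, 0]
    - [0, 0, 0, 0, 0, -75, 0]
    - [0, 0, 0, -20, 0, -120, 0]
    - [0, 0, 0, -50, 0, -150, 0]
    - [0, 0, 0, -60, 0, -160, 0]

```text
time: 8.9
eef_pos: [0.4093, 0.0896, 0.217]
ee_rot: [180.0, -0.3, 1.5]
contact_force: [0.2, 0.1, -0.6]
opening: 0.0004
```

Request:
jog_arm:
  series:
    - [0, 0, 0, 0, 48, 0, 0]
    - [0, 0, 0, 0, 96, 0, 0]
    - [0, 0, 0, 0, 144, 0, 0]
    - [0, 0, 0, 0, 150, 0, 0]
    - [0, 0, 0, 0, 150, 0, 0]

```text
time: 9.4
eef_pos: [0.4131, -0.0613, 0.2162]
ee_rot: [-180.0, -0.2, 1.3]
contact_force: [0.4, -0.3, 0.5]
opening: 0.0004
```

Run:
```python
from h import *
s=get_image("side")[210:360,270:430];t=get_image("top")[225:345,190:350]
a=cv2.resize(s,(560,525),interpolation=cv2.INTER_CUBIC)
cv2.imwrite("pics/s4.png",a[:,:,::-1]);cv2.imwrite("pics/t4.png",cv2.resize(t,(800,600),interpolation=cv2.INTER_CUBIC)[:,:,::-1])
cv2.imwrite("pics/w4.png",get_image("wrist")[:,:,::-1])
print(state()["time"],state()["eef_pos"],state()["contact_force"])
```

```text
9.55 [ 0.41306597 -0.05912578  0.21657905] [-0.25674912 -0.35856775  0.04002695]
```

View pics/s4.png

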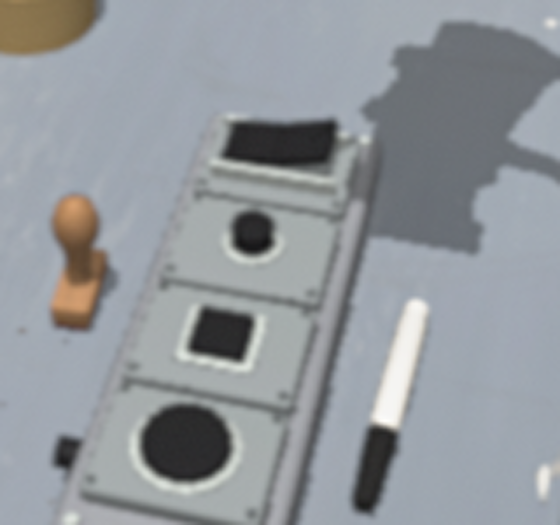

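View pics/t4.png

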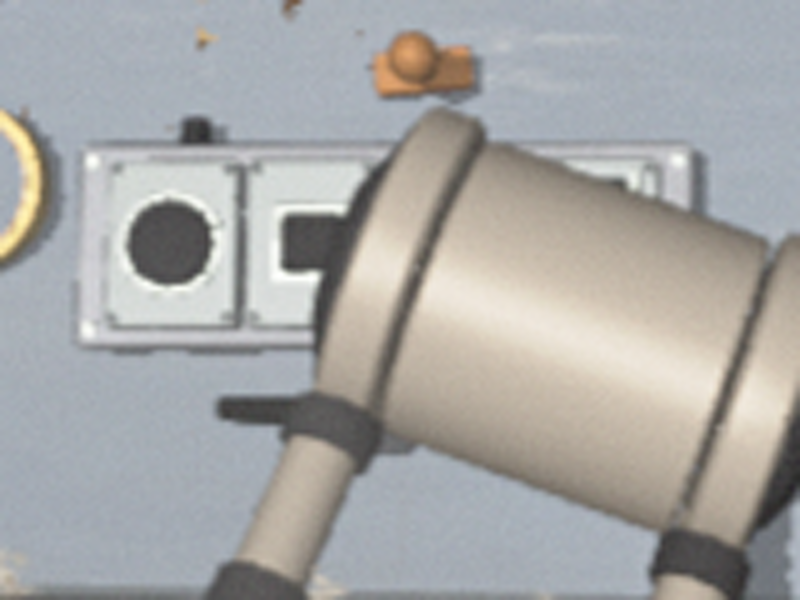

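View pics/w4.png

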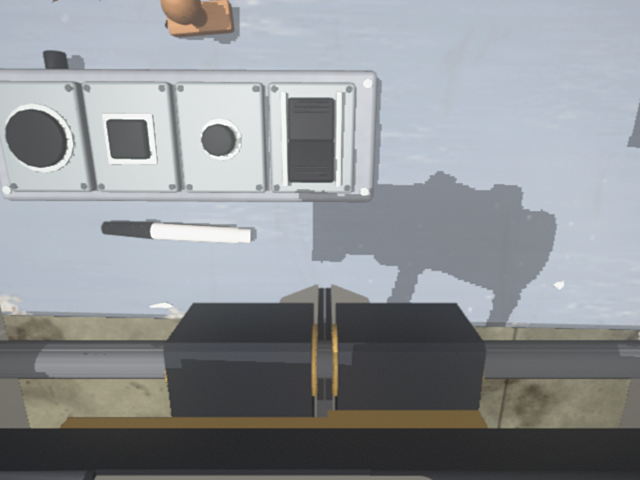

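In both views the large button and square key are sunk to their rims and the small button still stands tall. The rocker's near end is up and its far half lies flat. Stamp, marker and tapes look unmoved, so I'm handing in.

```bash
python3 -c "
from station import *
s=state();print(s['time'],s['qd'].round(2));print(sign_off())"
```

```text
9.55 [ 0.8  -0.29 -0.01 -0.18  0.12 -0.2 ]
the job is handed in; nothing more can be done
None
```

I switched the console on in the order asked and handed the job in at 9.55 s. `sign_off` gives no verdict, so what follows rests on my own checks.

| Switch | Lowest fingertip height | Highest force read at the stop |
|---|---|---|
| Large round button | 54.1 mm (54 mm is fully down) | 13.5 N |
| Rocker, raised far end | 60.4 mm (61 mm is fully tipped) | 14 N |
| Square key | 54.1 mm (54 mm is fully down) | 18 N |

- **Final pictures:** the side and wrist views show the large button and square key down at their rims and the rocker's near end up. The small round button is still up.
- **Other items:** the stamp, marker and nearby tape look unmoved. I did not check the packing tape or white box in close-up after the job, but the hand never went near them at low height.
- **Hand:** it finished clear, with the fingertips 217 mm above the bench and the measured outside force at about zero.
- **Not confirmed from above:** the arm blocked most of the console in the last top picture, so the rocker and small button were checked only in the side and wrist views.

No checks failed. Early on, the side camera put the large button and square key 8–10 mm off the top camera's positions. I put this down to its masks including the buttons' sides. I used the top and wrist positions, which agreed to about 2 mm.

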